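Clip the cookie-press pusher into its storage rack

ROBOT

A 7-joint arm with a two-finger parallel gripper is mounted at the origin on the work surface. World frame = base frame: x ahead of the robot, y to its left, z up, the work surface at z = 0. Lengths are in m, angles in rad, forces in N, time in s.
With the tool pointing down it reaches from about 0.4 to 0.875 m from the base axis. Payload 6.5 kg.
Tool frame: the origin (TCP) lies on the centre line of the jaws, within the pads' length; the fingertips stand 22 mm ahead of it and the grasp point (between the pads) lies 3 mm ahead of it; z points along the fingers, y is the line along which they close (so a half turn about z gives the same grasp; the last joint's range is limited). The gripper opens to 85 mm and grips with 20 to 120 N. Pads are 22 mm wide; open, the fingers measure 114 mm over their backs; the gripper's body (76 mm by 85 mm) begins 54 mm behind the grasp point. The pads swing forward as they close: fully open they stand 13 mm farther back than shut.
Start: joints at [1.079, 0.536, -0.004, 1.538, 0.003, 1.067, -0.071], TCP at [0.268, -0.592, 0.253] pointing down, gripper open.
Joint ranges: [-2.7, 2.7], [-0.37, 2.16], [-1.27, 1.26], [0.24, 2.4], [-1.31, 4.45], [0.19, 1.91], [-2.76, 2.76]. Speed limits (rad/s): [2.39, 2.39, 3.14, 3.14, 3.14, 3.14, 3.14].

INTERFACE

Orientations are given as a rotation vector (axis times angle).
In Python, from workcell import manip gives the robot as it stands.
- The arm moves only by the tool jog_arm, never from a script. Its argument "series" is a list of rows, each a list of 3 entries, a list of its own where there are three numbers: the shift along the tool's x, y, z each as a share of 0.1 m, from -1 to 1, then the turn about the tool's z as a share of pi rad, from -1 to 1, then the opening, from 0 (shut) to 1 (fully open). In form: [[[dx, dy, dz], turn, gripper], ...]. A call has 1 to 10 rows; each row is the pose to reach, as a shift and turn from the pose commanded when the call began, along the tool's axes at that moment, turning the shorter way round; what a row does not reach only later rows make up. A row lasts 1/8 s, in which the tool goes at most 62.5 mm and 10.7 degrees, less where a joint would pass 70% of its speed; a pose out of reach is approached as far as the arm can. A call with a number of a shift or a turn outside -1 to 1 is refused whole. A call with a gripper value outside its range is refused whole. The fingers move at their own pace and stop on an object; the grip force is fixed at half the most. Time passes only in rows, so rows that repeat a pose let the fingers close. It gives the time, the measured TCP pose, the force, the opening and the grip force at its end, in the units of the state.
- manip.get_obs(): the state, without advancing time (a new reading comes with each control period).
- manip.camera(name): name is "scene" or "top"; returns the picture (384x512x3 uint8, red, green, blue); there is no depth.
- manip.calibration(name): a dict with "mtx" (3x3 intrinsics, pixels), "R" (3x3) and "t" (3): a world point X has camera coordinates R X + t. Camera axes: x right, y down, z forward; pixel columns grow to the right and rows downward; lengths in m; the calibration is good to about 2 mm. A picture is of the moment at which its call begins. calibration takes no time and is no camera call.
- manip.hand_in(): hands the job in; it is judged then, once.
Trained networks look in the newest picture that a camera, given by its name, has taken for a name from the list of things; names that differ only in an ending like _2 or _b are one class to them, and where a whole thing is asked for, a point or a joint stands for the part that bears it (a point fixed in the world has none). Each returns a list of dicts, best first, with "p" (0 to 1); they miss things now and then, are a little off and sometimes report something else, mostly with a low value. They report only what shows in the picture. A call takes as long as a camera call. They do not tell look-alikes from the thing itself.
- manip.cut_out(camera, target): "region" (384x512 bool, what is visible of it) and "at" ([column, row] in pixels, amid what is visible of it).
The state is a dict: "t": time; "joint_pos": joint angles; "joint_vel": joint speeds; "joint_efforts": joint torques, N m; "tool_pos": TCP position; "eef_rot": TCP orientation; "force": force on the tool from outside, world axes, zero at the start; "wrist_torque": the same for the moment, N m; "width": opening from 0.0 (shut) to 1.0 (fully open); "finger_force": force on a finger pad.
Only numpy, scipy, OpenCV 4.12 (cv2) and the standard library are available. Lean on these libraries where they do the work, as an engineer would, in place of code of your own. Each camera call takes 0.05 s, during which the arm holds its last target. There are 200 camera calls.

TASK

Put the cookie press's pusher away in its rack: lay its rod into the two forks with the round disc at the end where the hinged jaw is, and press it down past the sprung jaw until the rod is fully home in both forks and the jaw has closed over it. Press firmly but do not force it, and leave the press barrel, the jug and the bowl where they are.

Things in the scene. Friction and masses are not known exactly. Their poses are not given: they have to be found in the camera images.
- pusher: the press's pusher, lying level: a plain steel rod 14 mm in diameter, 150 mm long between its end pieces, a round aluminium disc (44 mm diameter, 6 mm thick) at its +y end, a square black knob (44 x 44 mm, 16 mm long) at its -y end; 0.15 to 0.31 kg. Origin on the rod's axis midway between disc and knob, 22 mm above the table; y axis along the rod to the disc. Grip it on the bare rod.
- disc (a point): centre of the pusher's round disc, 78 mm from the pusher's origin along the rod. A rod gripped near its middle can pivot between the finger pads when one end meets resistance, so that an end stays proud and must be pressed home by itself
- rack: storage rack fixed to the table: wooden foot 90 (x) x 160 (y) x 12 mm high with two upright open steel forks at y = +50 and -50 mm. Origin at the centre of the foot's underside, z up; the rod belongs along y, its axis at x = 0. The forks are clamped on stems, both alike, at a height that varies and is not reported: rod home with its axis 50 to 74 mm above the table.
- jaw_end (a point): foot's top below the jawed fork (rack x = 0, y = 50, z = 12 mm). This fork has a fixed prong at -x and a dark hinged jaw at +x; 18 mm wide along y. Slot 16 mm wide, mouth flared to about 30 mm, top 31 mm above the axis of a rod that is home
- plain_end (a point): foot's top below the plain fork (rack x = 0, y = -50, z = 12 mm): two fixed prongs, 12 mm wide along y, slot 16 mm wide, flared mouth, top 25 mm above the axis of a rod that is home. Fingers have 82 mm of free room between the forks down to the foot. Disc and knob hang outside the forks, with about 15 mm of play either way along y
- jaw (a joint): angle of the sprung jaw, rad: 0 closed, up to 0.45 as it swings to the rack's +x about a low pin along y. Its round nose (5 mm radius) overhangs the slot: the rod meets it with its axis about 20 mm above home and must wedge it some 0.1 rad aside, which takes roughly 8 to 20 N downwards at that end; then it springs back over the rod, under 0.05, and the fork's bed below stops the rod hard
- barrel: bystander: upright steel press barrel with a crank, 58 mm diameter, 140 mm tall; origin at the centre of its underside
- jug: bystander: white measuring jug with a handle, 96 mm diameter, 100 mm tall; origin at the centre of its underside
- bowl: bystander: steel bowl, 160 mm diameter, 60 mm tall; origin at the centre of its underside
There are look-alikes about, which are no part of the job. Leave any orange or yellow look-alike of the pusher alone.

How it is judged:
At the end, for the whole second after the job is handed in: The pusher rests home in both forks: rod level and in line with the rack (0.03 rad), its origin 46 to 77 mm above the rack's underside, within 3 mm across and 18 mm along the rack; disc at the jaw's end; jaw closed over the rod (under 0.05 rad); pusher at rest (z of pusher in the frame of rack between 0.046 and 0.077 m and x of pusher in the frame of rack between -0.003 and 0.003 m and y of pusher in the frame of rack between -0.018 and 0.018 m and angle between the y axis of pusher and the y axis of rack, either way round below 0.03 rad and y of disc in the frame of rack above 0 m and value of joint jaw below 0.05 rad and linear speed of pusher below 0.01 m/s); the robot touches nothing.
It fails at once if the pusher is forced against the rack or its jaw with more than 45 N (contact force between pusher and rack above 45 N).
It fails at once if the press barrel, jug or bowl is shifted by more than 30 mm (distance of any of barrel, jug, bowl from where it was at the start of the episode above 0.03 m).
It also fails if it takes over 58 s, if anything falls off the work surface, if the arm or the gripper's body presses on something with over 40 N, if the wrist force passes 120 N, or if a joint passes its speed limit or range.

## Working session

There is one attempt and no reset: what is moved stays moved. The work goes in short steps, Python scripts to look and compute and a tool call to move; the robot and the scene stay as the last step left them, time stands still between calls to the robot, and variables do not carry over. Pictures are saved under pics/ and viewed, at most 10 in all, crops included, and the job is handed in when it is done.

Besides the shell and the picture viewer there is one more tool, called after "Call:" as name([rows], argument=value, ...), one row to a line, values as JSON. jog_arm: Moves the arm, as the interface text tells. Its arguments: {"type":"object","properties":{"series":{"type":"array","items":{"type":"array"}}},"required":["series"]}

```bash
mkdir -p pics; cat > h.py <<'E'
import numpy as np, cv2
from workcell import manip
def ray(name,px):
    c=manip.calibration(name); K,R,t=[np.array(c[k],float) for k in("mtx","R","t")]
    d=R.T@np.linalg.solve(K,np.array([px[0],px[1],1.])); return -R.T@t,d
def onz(name,px,z):
    o,d=ray(name,px); return o+d*(z-o[2])/d[2]
def proj(name,X):
    c=manip.calibration(name); K,R,t=[np.array(c[k],float) for k in("mtx","R","t")]
    p=K@(R@np.array(X,float)+t); return p[:2]/p[2]
def tri(a,b):
    (o1,d1),(o2,d2)=ray("scene",a),ray("top",b)
    d1=d1/np.linalg.norm(d1);d2=d2/np.linalg.norm(d2)
    s=np.linalg.lstsq(np.c_[d1,-d2],o2-o1,rcond=None)[0]
    p,q=o1+s[0]*d1,o2+s[1]*d2; return (p+q)/2,np.linalg.norm(p-q)
def save(name,f):
    im=manip.camera(name); cv2.imwrite("pics/"+f,im[:,:,::-1]); return im
E
python3 - <<'E'
from h import *
np.set_printoptions(precision=4,suppress=True)
a=save("top","t0.png");b=save("scene","s0.png")
cv2.imwrite("pics/both0.png",cv2.resize(np.vstack([a,b])[:,:,::-1],None,fx=.78,fy=.78))
for c in("top","scene"):
    for n in("pusher","disc","rack","jaw_end","plain_end","jaw"):
        for r in manip.cut_out(c,n)[:4]:
            m=np.argwhere(r["region"]); print(c,n,round(r["p"],2),np.round(r["at"],1),m.min(0)[::-1] if len(m) else 0,m.max(0)[::-1] if len(m) else 0,onz(c,r["at"],.022))
o=manip.get_obs();print(o["t"],o["tool_pos"],o["eef_rot"],o["width"],o["force"])
for c in("top","scene"):
    k=manip.calibration(c);print(c,-np.array(k["R"]).T@k["t"])
E
```

```text
top pusher 0.89 [214.8 201.5] [185 194] [241 213] [0.5188 0.1626 0.022 ]
top pusher 0.75 [227.5 258.6] [220 225] [236 281] [0.3411 0.1241 0.022 ]
top pusher 0.68 [134.7 258. ] [102 246] [160 268] [0.3463 0.4132 0.022 ]
top pusher 0.6 [171.5 130.3] [163 111] [178 166] [0.7468 0.2993 0.022 ]
top disc 0.88 [169.5 132.4] [162 111] [178 166] [0.7402 0.3056 0.022 ]
top disc 0.75 [136.2 255.3] [102 247] [160 268] [0.3546 0.4086 0.022 ]
top disc 0.62 [216.2 201.9] [184 194] [240 212] [0.5175 0.1583 0.022 ]
top rack 0.77 [321.6 197.3] [297 183] [348 216] [ 0.5275 -0.1717  0.022 ]
top jaw_end 0.75 [323.4 199.4] [297 183] [349 216] [ 0.5208 -0.1771  0.022 ]
top plain_end 0.65 [326.7 201.8] [297 183] [349 216] [ 0.5132 -0.1872  0.022 ]
top jaw 0.51 [308.1 192. ] [306 193] [311 199] [ 0.5446 -0.1299  0.022 ]
scene pusher 0.95 [319. 167.] [307 146] [326 193] [0.3532 0.1289 0.022 ]
scene pusher 0.8 [413.9 183.1] [386 172] [448 191] [0.3559 0.4167 0.022 ]
scene pusher 0.64 [320.  207.6] [295 190] [357 222] [0.5193 0.1523 0.022 ]
scene pusher 0.62 [370.9 294. ] [359 247] [382 317] [0.7614 0.3031 0.022 ]
scene disc 0.96 [372.3 289. ] [359 247] [382 317] [0.7471 0.3059 0.022 ]
scene disc 0.76 [315.9 206.9] [295 191] [354 218] [0.5194 0.1406 0.022 ]
scene disc 0.62 [316.1 161.7] [308 145] [327 193] [0.331 0.117 0.022]
scene disc 0.55 [410.1 181.4] [386 172] [448 191] [0.3511 0.4057 0.022 ]
scene rack 0.78 [210.3 191. ] [179 167] [237 207] [ 0.5304 -0.1692  0.022 ]
scene jaw_end 0.74 [206.2 190.7] [180 167] [237 207] [ 0.5321 -0.1813  0.022 ]
scene plain_end 0.97 [206.3 192.8] [181 169] [236 207] [ 0.54   -0.1784  0.022 ]
scene plain_end 0.64 [125.7 176.2] [113 159] [140 199] [ 0.5317 -0.4362  0.022 ]
scene jaw 0.46 [221.2 185.3] [221 178] [227 190] [ 0.5007 -0.1448  0.022 ]
0.7 [ 0.2685 -0.592   0.2533] [ 3.0706  0.6638 -0.0001] 1.0029063110315435 [-0.6617 -0.0121 -0.1322]
top [ 0.466  -0.0009  1.387 ]
scene [1.2615 0.1346 0.8587]
```

View pics/both0.png

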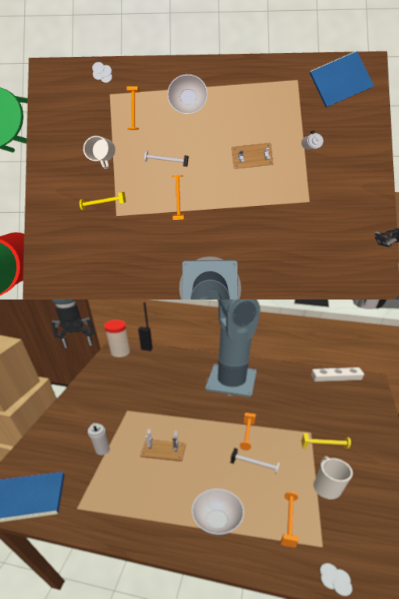

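Four pusher-like things in the top view: (215,201) is steel with a black knob, (228,258) orange, (171,130) orange and (135,258) yellow. Only (215,201) fits the description. The rack is at top (322,197). I'll confirm both in one enlarged crop.

```bash
python3 - <<'E'
import cv2,numpy as np
t=cv2.imread("pics/t0.png");s=cv2.imread("pics/s0.png")
f=lambda im,x,y,w,h:cv2.resize(im[y:y+h,x:x+w],(400,300),interpolation=cv2.INTER_CUBIC)
cv2.imwrite("pics/crop0.png",np.vstack([np.hstack([f(t,176,173,80,60),f(t,283,170,80,60)]),np.hstack([f(s,286,176,80,60),f(s,170,160,80,60)])]))
E
```

```text
(no output)
```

View pics/crop0.png

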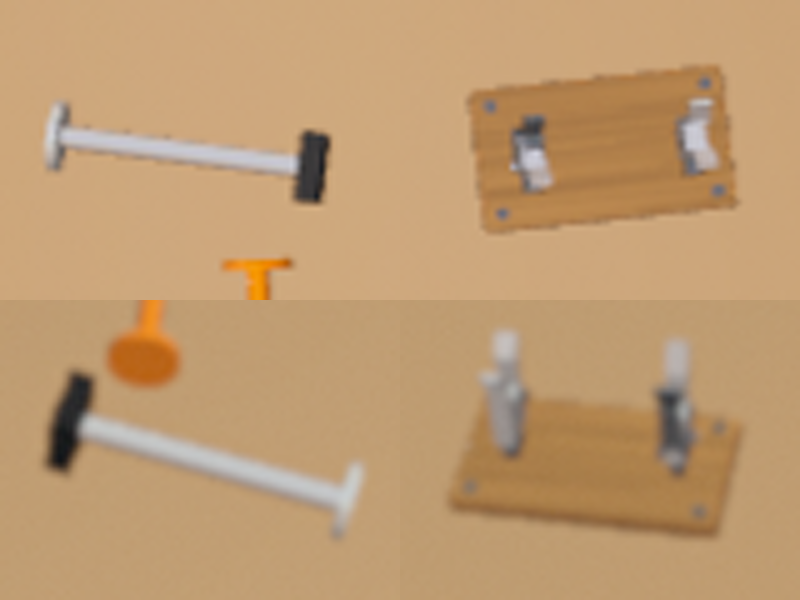

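The crop confirms it. The steel pusher has its disc at top (187,200) and its black knob at (238,206). The rack's dark jaw is on the left, upper side at top (308,196), so rack +y is world +y and +x is ahead. Next I'll measure both.

```bash
python3 - <<'E'
from h import *
np.set_printoptions(precision=4,suppress=True)
for c,im,reg in(("top",cv2.imread("pics/t0.png"),0),("scene",cv2.imread("pics/s0.png"),0)):
    manip.camera(c)
    P=[r for r in manip.cut_out(c,"pusher") if np.linalg.norm(onz(c,r["at"],.022)[:2]-[.519,.155])<.04]
    if P:
        m=P[0]["region"]; g=im.max(2)
        W=lambda M:np.array([onz(c,(x,y),.022)[:2] for y,x in np.argwhere(M)])
        A=W(m); vx=cv2.fitLine(A.astype(np.float32),cv2.DIST_HUBER,0,.01,.01).ravel(); d=vx[:2]*np.sign(vx[1])
        s=(A-vx[2:])@d; print(c,"all: dir",d,"pt",vx[2:],"range",s.min(),s.max(),"centre",vx[2:]+d*((s.min()+s.max())/2+.009)) # overall -91..+81 -> mid -5 
        k=cv2.dilate(m.astype(np.uint8),np.ones((5,5)))>0
        K=W(k&(g<80)); print(" knob",K.mean(0),len(K))
        mid=A[(s>s.min()+.03)&(s<s.max()-.02)]; v=cv2.fitLine(mid.astype(np.float32),cv2.DIST_HUBER,0,.01,.01).ravel();print(" rod",v[:2]*np.sign(v[1]),v[2:])
# rack
cor={"top":[(469,93),(720,66),(737,207),(485,232)],"scene":[(450,507),(715,535),(742,425),(475,397)]}
off={"top":(400,0,283,170),"scene":(400,300,170,160)}
for c in cor:
    ox,oy,bx,by=off[c]
    w=np.array([onz(c,((x-ox)/5-.4+bx,(y-oy)/5-.4+by),.012 )[:2] for x,y in cor[c]])
    print(c,w.tolist(),w.mean(0),cv2.minAreaRect((w*1000).astype(np.float32)))
    R=manip.cut_out(c,"rack")
    if R and c=="top":
        B=np.array([onz(c,(x,y),.012)[:2] for y,x in np.argwhere(R[0]["region"])]);print(" mask",cv2.minAreaRect((B*1000).astype(np.float32)))
E
```

```text
top all: dir [0.1616 0.9869] pt [0.5118 0.1605] range -0.08156506124224985 0.09763944601863929 centre [0.5146 0.1773]
 knob [0.5038 0.0895] 61
 rod [0.15   0.9887] [0.5142 0.1736]
scene all: dir [0.1646 0.9864] pt [0.5128 0.1508] range -0.07288532203540789 0.10384397278725438 centre [0.5168 0.175 ]
 knob [0.5039 0.0908] 78
 rod [0.1413 0.99  ] [0.5161 0.1687]
top [[0.5577058182877801, -0.09423503059224789], [0.57258486199471, -0.2526384993093273], [0.48370512548194594, -0.26084993180713323], [0.4700912252745166, -0.10262300303775783]] [ 0.521  -0.1776] ((520.7118530273438, -177.6104278564453), (89.25811767578125, 159.10076904296875), 5.366116523742676)
 mask ((520.8599243164062, -176.70042419433594), (96.0368423461914, 160.0454864501953), 4.9348015785217285)
scene [[0.5802913531492847, -0.24705224835685954], [0.5652035287105931, -0.09225474401761927], [0.47693932852989906, -0.0998363581239633], [0.4921488348420324, -0.26412091025015394]] [ 0.5286 -0.1758] ((529.024169921875, -177.86062622070312), (89.3407211303711, 164.98709106445312), 5.289379119873047)
```

Call:
jog_arm([
  [[0.46,-0.5,0],0,1],
  [[0.92,-1.0,0],0,1],
  [[0.92,-1.0,0],0,1],
])

```text
t: 1.38
tool_pos: [0.3132, -0.4587, 0.2534]
eef_rot: [-3.067, -0.672, -0.002]
force: [0.6, 0.1, 0.4]
width: 0.999
finger_force: 0.0
```

Call:
jog_arm([
  [[0.46,-0.5,0],0,1],
  [[0.92,-1.0,0],0,1],
  [[0.92,-1.0,0],0,1],
])

```text
t: 1.75
tool_pos: [0.355, -0.3307, 0.2536]
eef_rot: [-3.068, -0.672, -0.001]
force: [0.4, -0.3, -0.1]
width: 0.999
finger_force: 0.0
```

Call:
jog_arm([
  [[0.46,-0.5,0],0,1],
  [[0.92,-1.0,0],0,1],
  [[0.92,-1.0,0],0,1],
])

```text
t: 2.12
tool_pos: [0.3974, -0.2024, 0.2537]
eef_rot: [-3.069, -0.671, -0.002]
force: [-1.0, -0.8, -0.3]
width: 1.002
finger_force: 0.0
```

Call:
jog_arm([
  [[0.46,-0.5,0],0,1],
  [[0.92,-1.0,0],0,1],
  [[0.92,-1.0,0],0,1],
])

```text
t: 2.5
tool_pos: [0.44, -0.0735, 0.2537]
eef_rot: [-3.069, -0.67, -0.003]
force: [0.2, -0.3, -0.4]
width: 1.0
finger_force: 0.0
```

Call:
jog_arm([
  [[0.46,-0.5,0],0,1],
  [[0.92,-1.0,0],0,1],
  [[0.92,-1.0,0],0,1],
])

```text
t: 2.88
tool_pos: [0.4825, 0.0556, 0.2535]
eef_rot: [-3.069, -0.669, -0.002]
force: [-0.4, -0.9, 0.2]
width: 1.001
finger_force: 0.0
```

Call:
jog_arm([
  [[0.46,-0.5,0],0,1],
  [[0.92,-1.0,0],0,1],
  [[0.92,-1.0,0],0,1],
  [[0.92,-1.0,0],-0.3167,1],
  [[0.92,-1.0,0],-0.3167,1],
  [[0.92,-1.0,0],-0.3167,1],
  [[0.92,-1.0,0],-0.3167,1],
  [[0.92,-1.0,0],-0.3167,1],
  [[0.92,-1.0,0],-0.3167,1],
])

```text
t: 4.0
tool_pos: [0.5243, 0.1783, 0.2527]
eef_rot: [2.382, 2.046, -0.003]
force: [0.4, -0.3, -0.4]
width: 1.003
finger_force: 0.0
```

Call:
jog_arm([
  [[0.13,-0.08,0.5],0,1],
  [[0.13,-0.08,1],0,1],
  [[0.13,-0.08,1],0,1],
])

```text
t: 4.38
tool_pos: [0.5157, 0.1919, 0.15]
eef_rot: [-2.384, -2.045, 0.014]
force: [1.7, -0.2, 1.0]
width: 1.0
finger_force: 0.0
```

Call:
jog_arm([
  [[0,0,0.4],0,1],
  [[0,0,0.7],0,1],
  [[0,0,0.9],0,1],
  [[0,0,0.9],0,1],
  [[0,0,0.9],0,1],
])

```text
t: 5.0
tool_pos: [0.5186, 0.1967, 0.0647]
eef_rot: [2.381, 2.048, 0.003]
force: [-0.6, -0.2, -0.4]
width: 1.0
finger_force: 0.0
```

```bash
python3 - <<'E'
from h import *
s=save("scene","s1.png");t=save("top","t1.png")
f=lambda im,x,y,w,h:cv2.resize(im[y:y+h,x:x+w,::-1],(400,300),interpolation=cv2.INTER_CUBIC)
cv2.imwrite("pics/c1.png",np.hstack([f(t,166,163,100,75),f(s,276,161,100,75)]))
E
```

```text
(no output)
```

View pics/c1.png

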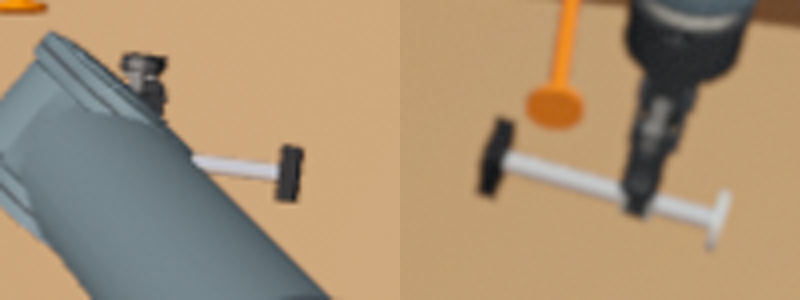

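The fingers straddle the rod a little on the disc side of its middle, at scene crop (640,205). I'll lower and close.

Call:
jog_arm([
  [[0,0,0.15],0,1],
  [[0,0,0.28],0,1],
  [[0,0,0.37],0,1],
  [[0,0,0.37],0,1],
  [[0,0,0.37],0,0],
  [[0,0,0.37],0,0],
  [[0,0,0.37],0,0],
  [[0,0,0.37],0,0],
  [[0,0,0.37],0,0],
  [[0,0,0.37],0,0],
])

```text
t: 6.35
tool_pos: [0.5179, 0.1966, 0.0266]
eef_rot: [2.381, 2.049, 0.001]
force: [0.4, -0.3, 3.3]
width: 0.141
finger_force: 58.5
```

Call:
jog_arm([
  [[0,0,0],0,0],
  [[0,0,0],0,0],
  [[0,0,-0.2],0,0],
  [[0,0,-0.5],0,0],
  [[0,0,-1],0,0],
  [[0,0,-1],0,0],
  [[0,0,-1],0,0],
])

```text
t: 7.22
tool_pos: [0.5165, 0.1959, 0.1259]
eef_rot: [-2.382, -2.048, 0.002]
force: [-0.1, -0.8, -2.6]
width: 0.145
finger_force: 58.8
```

Call:
jog_arm([
  [[0,0,-0.3],0,0],
  [[-0.2,0.03,-0.45],0,0],
  [[-0.5,0.08,-0.45],0,0],
  [[-0.873,0.14,-0.45],0,0],
])

```text
t: 7.72
tool_pos: [0.5168, 0.1075, 0.1699]
eef_rot: [-2.379, -2.049, 0.004]
force: [1.9, -0.8, -2.8]
width: 0.14
finger_force: 58.8
```

Call:
jog_arm([
  [[-0.4,0.07,0],0,0],
  [[-0.873,0.14,0],0,0],
])

```text
t: 7.98
tool_pos: [0.5175, 0.0189, 0.1697]
eef_rot: [-2.378, -2.049, 0.004]
force: [0.7, -1.2, -2.5]
width: 0.139
finger_force: 58.8
```

Call:
jog_arm([
  [[-0.4,0.07,0],0,0],
  [[-0.873,0.14,0],0,0],
])

```text
t: 8.22
tool_pos: [0.5183, -0.0694, 0.1697]
eef_rot: [-2.378, -2.048, 0.003]
force: [1.3, -0.1, -3.4]
width: 0.145
finger_force: 58.8
```

Call:
jog_arm([
  [[-0.4,0.07,0],-0.02,0],
  [[-0.7,0.11,0],-0.04,0],
  [[-0.873,0.14,0],-0.06,0],
  [[-0.873,0.14,0],-0.077,0],
  [[-0.873,0.14,0],-0.077,0],
  [[-0.873,0.14,0],-0.077,0],
])

```text
t: 8.98
tool_pos: [0.5199, -0.1565, 0.1704]
eef_rot: [-2.116, -2.319, 0.001]
force: [-0.1, 0.5, -2.7]
width: 0.139
finger_force: 58.8
```

```bash
python3 - <<'E'
from h import *
np.set_printoptions(precision=4,suppress=True)
s=save("scene","s2.png");t=save("top","t2.png")
f=lambda im,x,y,w,h:cv2.resize(im[y:y+h,x:x+w,::-1],(400,300),interpolation=cv2.INTER_CUBIC)
cv2.imwrite("pics/c2.png",np.hstack([f(t,276,160,100,75),f(s,160,135,100,75)]))
o=manip.get_obs();print(o["t"],o["tool_pos"],o["eef_rot"],o["force"])
for c in("top","scene"):
    for n in("pusher","disc"):
        for r in manip.cut_out(c,n)[:5]: print(c,n,r["p"],r["at"])
E
```

```text
9.075 [ 0.5203 -0.1566  0.1709] [-2.1164 -2.3206  0.0006] [-0.224 -0.377 -3.664]
top pusher 0.92 [229.0, 262.6]
top pusher 0.61 [167.9, 131.5]
top pusher 0.58 [133.4, 257.7]
top pusher 0.54 [305.6, 200.4]
top disc 0.82 [132.8, 255.0]
top disc 0.81 [165.3, 136.5]
top disc 0.7 [229.7, 264.3]
scene pusher 0.98 [412.6, 182.8]
scene pusher 0.92 [319.5, 163.8]
scene pusher 0.8 [369.7, 291.4]
scene pusher 0.79 [182.9, 151.2]
scene disc 0.88 [375.1, 291.4]
scene disc 0.73 [411.3, 179.9]
scene disc 0.69 [277.7, 276.0]
scene disc 0.61 [318.4, 167.9]
scene disc 0.57 [184.6, 153.7]
```

View pics/c2.png

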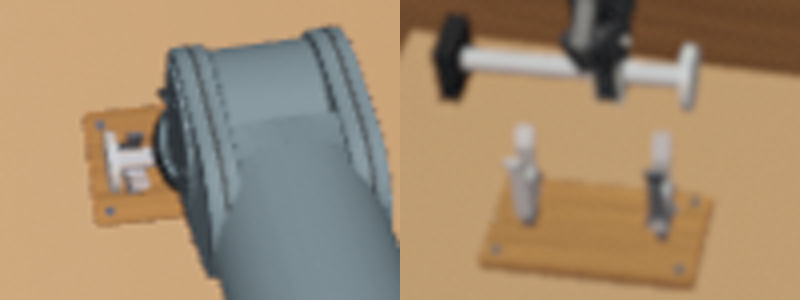

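The pusher hangs roughly level above the rack. The disc is at the jaw's end, scene (232,153) and top (304,200), and the knob is at scene (173,149). Now the tilt, the offsets and the fork height.

```bash
python3 - <<'E'
from h import *
np.set_printoptions(precision=4,suppress=True)
y=np.deg2rad(5.3);ex=np.array([np.cos(y),np.sin(y),0]);ey=np.array([-np.sin(y),np.cos(y),0]);O=np.array([.521,-.1775,0])
rk=lambda p:np.array([(p-O)@ex,(p-O)@ey,p[2]])
p,e=tri((232.1,153.4),(303.6,199.6));print("disc",rk(p),e)
def onx(px,x): # scene ray with rack plane x=x
    o,d=ray("scene",px); return rk(o+d*(x-(o-O)@ex)/(d@ex))
print("disc on x0",onx((232.1,153.4),0),"knob",onx((172.9,149.1),0))
for x in(-.008,-.012,-.016): print(x,"jaw prong top",onx((225,168),x),"plain",onx((190.4,165.9),x))
print("tcp",rk(manip.get_obs()["tool_pos"]))
E
```

```text
disc [0.0009 0.0756 0.1689] 0.0017602259047423126
disc on x0 [0.     0.0763 0.1681] knob [ 0.     -0.0861  0.1626]
-0.008 jaw prong top [-0.008   0.0521  0.1039] plain [-0.008  -0.0476  0.0983]
-0.012 jaw prong top [-0.012   0.0511  0.1   ] plain [-0.012  -0.0491  0.0944]
-0.016 jaw prong top [-0.016   0.0501  0.0961] plain [-0.016  -0.0506  0.0904]
tcp [0.0014 0.0205 0.1713]
```

Call:
jog_arm([
  [[0,-0.012,0.2],0,0],
  [[0,-0.012,0.4],0,0],
  [[0,-0.012,0.55],0,0],
  [[0,-0.012,0.6],0,0],
  [[0,-0.012,0.65],0,0],
  [[0,-0.012,0.65],0,0],
  [[0,-0.012,0.65],0,0],
])

```text
t: 10.15
tool_pos: [0.5197, -0.1573, 0.1067]
eef_rot: [2.117, 2.321, 0.001]
force: [-0.7, -0.4, -3.5]
width: 0.14
finger_force: 58.8
```

Call:
jog_arm([
  [[0,0,0.02],0,0],
  [[0,0,0.04],0,0],
  [[0,0,0.06],0,0],
  [[0,0,0.08],0,0],
  [[0,0,0.08],0,0],
])

```text
t: 10.78
tool_pos: [0.5192, -0.1572, 0.0981]
eef_rot: [-2.117, -2.321, 0.0]
force: [-0.7, -0.2, -3.3]
width: 0.137
finger_force: 58.8
```

Call:
jog_arm([
  [[0,0,0.02],0,0],
  [[0,0,0.04],0,0],
  [[0,0,0.06],0,0],
  [[0,0,0.06],0,0],
])

```text
t: 11.28
tool_pos: [0.5192, -0.1572, 0.0921]
eef_rot: [-2.117, -2.321, 0.0]
force: [0.1, -0.2, -2.8]
width: 0.136
finger_force: 58.8
```

Call:
jog_arm([
  [[0,0,0.015],0,0],
  [[0,0,0.03],0,0],
  [[0,0,0.03],0,0],
])

```text
t: 11.65
tool_pos: [0.5193, -0.1572, 0.0892]
eef_rot: [-2.117, -2.321, 0.0]
force: [-0.4, 0.2, -3.5]
width: 0.141
finger_force: 58.8
```

Call:
jog_arm([
  [[0,0,0.015],0,0],
  [[0,0,0.03],0,0],
  [[0,0,0.03],0,0],
])

```text
t: 12.02
tool_pos: [0.5198, -0.1573, 0.0872]
eef_rot: [2.116, 2.32, -0.0]
force: [-3.0, -0.2, 7.6]
width: 0.141
finger_force: 60.1
```

Call:
jog_arm([
  [[0,0,0.01],0,0],
  [[0,0,0.02],0,0],
  [[0,0,0.02],0,0],
])

```text
t: 12.4
tool_pos: [0.5192, -0.1575, 0.0849]
eef_rot: [2.117, 2.321, -0.001]
force: [-3.4, 0.0, 6.9]
width: 0.139
finger_force: 60.0
```

Call:
jog_arm([
  [[0,0,0.01],0,0],
  [[0,0,0.02],0,0],
  [[0,0,0.02],0,0],
])

```text
t: 12.78
tool_pos: [0.5196, -0.1575, 0.083]
eef_rot: [2.117, 2.32, -0.0]
force: [-2.4, -0.3, 6.0]
width: 0.14
finger_force: 59.9
```

Call:
jog_arm([
  [[0,0,0.015],0,0],
  [[0,0,0.03],0,0],
  [[0,0,0.03],0,0],
])

```text
t: 13.15
tool_pos: [0.5196, -0.1574, 0.0798]
eef_rot: [2.117, 2.32, -0.0]
force: [-1.9, -0.4, 4.3]
width: 0.138
finger_force: 59.7
```

```bash
python3 - <<'E'
from h import *
np.set_printoptions(precision=4,suppress=True)
s=save("scene","s3.png")
cv2.imwrite("pics/c3.png",cv2.resize(s[140:230,160:260,::-1],(600,540),interpolation=cv2.INTER_CUBIC))
E
```

```text
(no output)
```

View pics/c3.png

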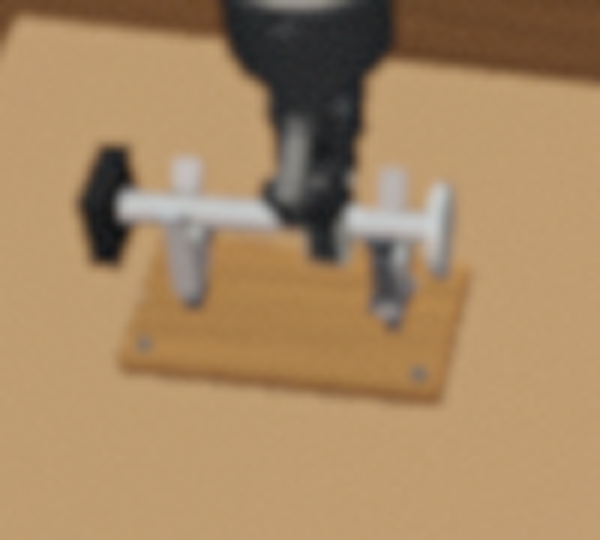

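The rod lies in both forks at about the same slope as before, knob at crop (105,205) and disc at (440,228), so it hasn't pivoted noticeably. I'll keep pressing.

Call:
jog_arm([
  [[0,0,0.015],0,0],
  [[0,0,0.03],0,0],
  [[0,0,0.03],0,0],
])

```text
t: 13.58
tool_pos: [0.5196, -0.1573, 0.0764]
eef_rot: [2.117, 2.321, 0.0]
force: [-1.9, -0.8, 2.9]
width: 0.136
finger_force: 59.6
```

Call:
jog_arm([
  [[0,0,0.015],0,0],
  [[0,0,0.03],0,0],
  [[0,0,0.03],0,0],
])

```text
t: 13.95
tool_pos: [0.5195, -0.1572, 0.0731]
eef_rot: [2.117, 2.321, 0.0]
force: [0.1, -0.4, 1.4]
width: 0.143
finger_force: 59.2
```

Call:
jog_arm([
  [[0,0,0.01],0,0],
  [[0,0,0.02],0,0],
  [[0,0,0.02],0,0],
])

```text
t: 14.32
tool_pos: [0.5195, -0.1571, 0.071]
eef_rot: [2.117, 2.321, 0.001]
force: [2.3, 0.4, -2.6]
width: 0.137
finger_force: 58.8
```

Call:
jog_arm([
  [[0,0,0.01],0,0],
  [[0,0,0.015],0,0],
  [[0,0,0.015],0,0],
])

```text
t: 14.7
tool_pos: [0.5195, -0.1571, 0.07]
eef_rot: [2.117, 2.321, 0.0]
force: [1.3, 0.2, 1.6]
width: 0.14
finger_force: 59.2
```

Call:
jog_arm([
  [[0,0,0.005],0,0],
  [[0,0,0.01],0,0],
  [[0,0,0.01],0,0],
])

```text
t: 15.08
tool_pos: [0.5196, -0.1571, 0.0698]
eef_rot: [2.116, 2.321, -0.0]
force: [-2.7, 1.9, 10.7]
width: 0.145
finger_force: 60.3
```

Call:
jog_arm([
  [[0,0,0.005],0,0],
  [[0,0,0.01],0,0],
  [[0,0,0.01],0,0],
])

```text
t: 15.45
tool_pos: [0.5196, -0.1571, 0.0696]
eef_rot: [2.116, 2.321, -0.001]
force: [-5.9, 2.9, 21.7]
width: 0.14
finger_force: 61.3
```

A hard stop, so the rod is on a bed. I'll unload, release, and check both ends.

Call:
jog_arm([
  [[0,0,-0.015],0,0],
  [[0,0,-0.015],0,0.3],
  [[0,0,-0.015],0,0.4],
  [[0,0,-0.015],0,0.5],
  [[0,0,-0.015],0,0.5],
  [[0,0,-0.2],0,0.5],
  [[0,0,-0.5],0,0.5],
  [[0,0,-0.7],0,0.5],
  [[0,0,-0.7],0,0.2],
  [[0,0,-0.7],0,0],
])

```text
t: 16.7
tool_pos: [0.5188, -0.1573, 0.1374]
eef_rot: [-2.117, -2.32, 0.001]
force: [-0.3, 0.4, -0.5]
width: 0.078
finger_force: 0.0
```

```bash
python3 - <<'E'
from h import *
np.set_printoptions(precision=4,suppress=True)
s=save("scene","s4.png");t=save("top","t4.png")
cv2.imwrite("pics/c4.png",np.hstack([cv2.resize(t[165:240,280:380,::-1],(400,300),interpolation=cv2.INTER_CUBIC),cv2.resize(s[150:225,160:260,::-1],(400,300),interpolation=cv2.INTER_CUBIC)]))
E
```

```text
(no output)
```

View pics/c4.png

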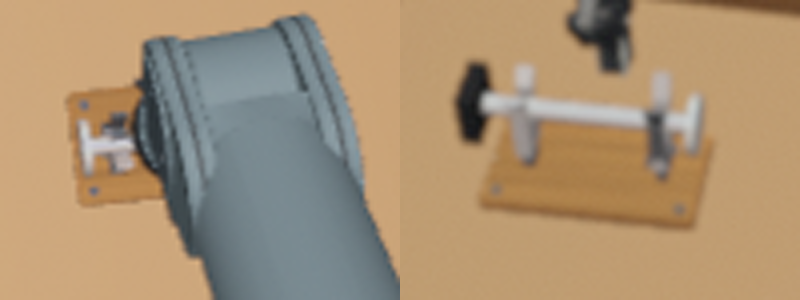

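The jaw sits over the rod at crop (655,120). The rod now slopes more towards the disc, so the knob end may be proud. I'll work out both heights.

```bash
python3 - <<'E'
from h import *
np.set_printoptions(precision=4,suppress=True)
y=np.deg2rad(5.3);ex=np.array([np.cos(y),np.sin(y),0]);ey=np.array([-np.sin(y),np.cos(y),0]);O=np.array([.521,-.1775,0])
def onx(px,x):
    o,d=ray("scene",px); p=o+d*(x-(o-O)@ex)/(d@ex); return np.array([(p-O)@ey,p[2]])
s=cv2.imread("pics/s4.png");g=s.max(2).astype(int)
print("eye disc",onx((233.1,180.4),0),"knob",onx((177.9,175.1),0))
k=(g<70);k[:,:170]=0;k[:,186:]=0;k[:160]=0;k[:,:][190:]=0
c=np.argwhere(k).mean(0)[::-1];print("knob px",c,k.sum(),onx(c,0))
# knob in hover picture for reference
# rod centre line: bright rows per column
for x in(184,187,197,200,204,208,212,216,228,230):
    col=g[165:195,x]; w=np.clip(col-np.percentile(col,60)-15,0,None); r=165+(w*np.arange(30)).sum()/max(w.sum(),1); print(x,round(r,2),onx((x,r),0))
E
```

```text
eye disc [0.075  0.0659] knob [-0.0867  0.0641]
knob px [177.7241 175.4023] 87 [-0.0874  0.0628]
184 165.0 [-0.0629  0.1071]
187 169.24 [-0.0562  0.0917]
197 165.0 [-0.0251  0.1123]
200 165.0 [-0.0165  0.1134]
204 165.0 [-0.005  0.115]
208 165.0 [0.0065 0.1165]
212 177.66 [0.0139 0.0681]
216 178.35 [0.0255 0.067 ]
228 165.0 [0.0631 0.1242]
230 165.0 [0.0687 0.125 ]
```

Both ends are within the noise, so pressing each one with shut fingers will tell. Jaw side first.

Call:
jog_arm([
  [[0.05,0,0.15],0,0],
  [[0.05,0,0.3],0,0],
  [[0.05,0,0.37],0,0],
  [[0.05,0,0.39],0,0],
  [[0.05,0,0.4],0,0],
  [[0.05,0,0.4],0,0],
])

```text
t: 17.55
tool_pos: [0.5191, -0.1524, 0.0981]
eef_rot: [2.117, 2.32, 0.0]
force: [-0.2, 0.2, -0.1]
width: -0.001
finger_force: 0.0
```

Call:
jog_arm([
  [[0,0,0.01],0,0],
  [[0,0,0.02],0,0],
  [[0,0,0.02],0,0],
])

```text
t: 17.92
tool_pos: [0.5188, -0.1522, 0.0958]
eef_rot: [-2.117, -2.321, 0.0]
force: [-0.2, -0.1, -0.3]
width: -0.005
finger_force: 0.0
```

Call:
jog_arm([
  [[0,0,0.01],0,0],
  [[0,0,0.01],0,0],
])

```text
t: 18.18
tool_pos: [0.5188, -0.1522, 0.0947]
eef_rot: [-2.117, -2.321, 0.0]
force: [0.1, 0.3, 0.4]
width: 0.002
finger_force: 0.0
```

Call:
jog_arm([
  [[0,0,0.01],0,0],
  [[0,0,0.01],0,0],
])

```text
t: 18.42
tool_pos: [0.5196, -0.1522, 0.0943]
eef_rot: [2.116, 2.32, 0.001]
force: [0.4, 0.2, 4.7]
width: 0.001
finger_force: 2.0
```

Call:
jog_arm([
  [[0,0,0.01],0,0],
  [[0,0,0.01],0,0],
])

```text
t: 18.68
tool_pos: [0.5205, -0.1521, 0.0941]
eef_rot: [2.115, 2.32, 0.003]
force: [-0.1, 0.5, 11.0]
width: 0.005
finger_force: 5.3
```

Call:
jog_arm([
  [[0,0,0.01],0,0],
  [[0,0,0.01],0,0],
])

```text
t: 18.92
tool_pos: [0.5214, -0.152, 0.0939]
eef_rot: [2.114, 2.319, 0.004]
force: [-0.4, 1.4, 16.8]
width: 0.001
finger_force: 8.3
```

Call:
jog_arm([
  [[0,0,0.008],0,0],
  [[0,0,0.008],0,0],
])

```text
t: 19.18
tool_pos: [0.522, -0.1519, 0.0938]
eef_rot: [2.113, 2.318, 0.005]
force: [-1.4, 1.9, 21.1]
width: 0.005
finger_force: 11.0
```

Call:
jog_arm([
  [[0,0,-0.05],0,0],
  [[0,0,-0.15],0,0],
  [[-0.3,0,-0.15],0,0],
  [[-0.53,0,-0.15],0,0],
  [[-0.53,0,-0.05],0,0],
  [[-0.53,0,-0.05],0,0],
])

```text
t: 19.92
tool_pos: [0.5228, -0.2037, 0.095]
eef_rot: [-2.114, -2.32, 0.0]
force: [-0.8, 0.0, 0.8]
width: 0.0
finger_force: 0.0
```

Call:
jog_arm([
  [[0,0,0.01],0,0],
  [[0,0,0.01],0,0],
])

```text
t: 20.18
tool_pos: [0.5238, -0.2041, 0.095]
eef_rot: [-2.115, -2.322, -0.0]
force: [0.6, -0.2, -0.5]
width: 0.0
finger_force: 0.0
```

Call:
jog_arm([
  [[0,0,0.01],0,0],
  [[0,0,0.01],0,0],
])

```text
t: 20.42
tool_pos: [0.5241, -0.2046, 0.0943]
eef_rot: [2.116, 2.321, 0.001]
force: [0.6, 1.6, 1.9]
width: 0.003
finger_force: 1.2
```

Call:
jog_arm([
  [[0,0,0.01],0,0],
  [[0,0,0.01],0,0],
])

```text
t: 20.68
tool_pos: [0.5248, -0.2046, 0.0941]
eef_rot: [2.116, 2.321, 0.002]
force: [-1.1, 2.2, 9.0]
width: -0.001
finger_force: 4.8
```

Both ends stop hard at the same height, with the rod's axis about 65 mm up, so it is level and home. I'll withdraw and take one last look.

Call:
jog_arm([
  [[0,0,-0.1],0,0],
  [[0,0,-0.5],0,0],
  [[0,0,-1],0,0],
  [[0,0,-1],0,0],
])

```text
t: 21.18
tool_pos: [0.5262, -0.2058, 0.1969]
eef_rot: [2.113, 2.316, 0.004]
force: [0.3, -0.0, -0.7]
width: 0.001
finger_force: 0.0
```

Call:
jog_arm([
  [[-0.4,-0.4,0],0,0],
  [[-0.9,-0.9,0],0,0],
  [[-1,-1,0],0,0],
  [[-1,-1,0],0,0],
  [[-1,-1,0],0,0],
])

```text
t: 21.8
tool_pos: [0.4341, -0.3124, 0.1928]
eef_rot: [-2.115, -2.322, -0.001]
force: [0.9, 0.6, 0.3]
width: 0.004
finger_force: 0.0
```

```bash
python3 - <<'E'
from h import *
s=save("scene","s5.png");t=save("top","t5.png")
cv2.imwrite("pics/c5.png",np.hstack([cv2.resize(t[165:240,270:370,::-1],(400,300),interpolation=cv2.INTER_CUBIC),cv2.resize(s[150:225,160:260,::-1],(400,300),interpolation=cv2.INTER_CUBIC)]))
print(manip.get_obs()["force"])
E
```

```text
[0.49033989 0.67514549 0.10454763]
```

View pics/c5.png

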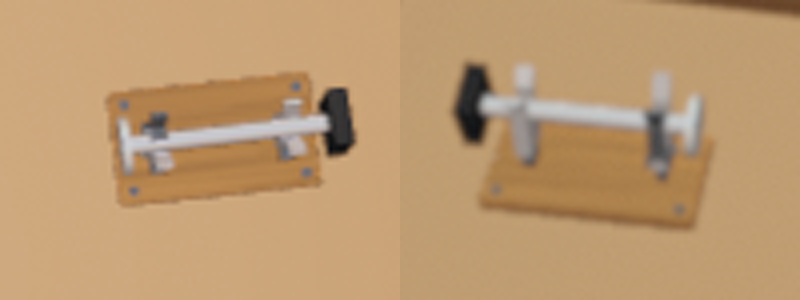

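The top view shows the rod in line with the rack and the disc at the jaw end at crop (127,146). The jaw is closed over the rod and the arm is clear, so I'm handing in.

```bash
python3 -c "
from workcell import manip
print(manip.hand_in())"
```

```text
the job is handed in; nothing more can be done
None
```

I put the pusher away in its rack and handed the job in: both ends pressed to a hard stop at the same height, the disc is at the jaw's end, and the jaw looks closed over the rod; the hand-in gave no verdict.

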